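Wedge the short foot of the rocking bench rack

TASK

The little steel rack on the bench rocks because the foot nearest the middle of the bench on the robot's side hangs clear of the top. Take the tapered wedge (not the straight packer) out of the clear tub, lay it flat on the bench and let go, then take it again by its thick end and push it, thin end first, under the middle of that foot until it jams tight and takes the load, lifting the rack no more than a few millimetres, and let go so that it stays. Leave everything else where it is.

Things in the scene. Friction and masses are not known exactly. Their poses are not given: they have to be found in the camera images.
- wedge: Wedge of solid white hard plastic, about 75 g, 140 mm long, 36 wide, tapering evenly from 25 mm thick at the butt to 3 at the thin end. At the start it stands on its butt in the tub. Origin: centre of the butt face; z along it from butt to thin end, y across its width, x across its thickness. Flat sole: the plane x = -12.5 mm; the other big face slopes. Either big face may lie on the bench.
- wedge_mid (a point): The wedge's centre: half-way along its length, mid-width, mid-thickness (70 mm from the butt, x = -5.5 mm in the wedge's frame). Same axes as the wedge.
- wedge_butt (a point): Centre of the wedge's butt (thick end) face, same axes as the wedge. A steady push of some 15 to 20 N on it along the wedge jams the wedge under the foot, and friction then holds it.
- tub: Clear plastic tub, fixed to the bench, 176 x 108 mm over its rim, 65 mm high, floor 3 mm thick, open on top. Wedge and packer stand in it about 84 mm apart, one in each half of its long side; which is where changes. Origin: centre of its underside; x along its long side.
- packer: Straight packer of the same white plastic, 140 mm long, 36 mm wide, 20 mm thick all along, standing on end in the tub. Leave it. Origin: centre of its lower end, z up.
- rack: Two-shelf steel bench rack with trays, 0.23 m high, on the right. Origin: bench level below the middle of its short foot; rises with it, 1 mm for each 6 N put under it. 25 mm posts at x = 0, 310, y = 0, -270 mm in its frame, each on a flat round foot 44 mm across. The short foot hangs 8 to 13 mm up (varies, not reported: feel for it). Shelf lips start 79 mm up. +y side is free: push along its -y.
- tubs: Stack of four clear tubs, 150 x 120 mm, 95 mm high; bystander. Origin: centre of its underside.
- bowl: Steel bowl, 150 mm across, 55 mm high; bystander. Origin: centre of its underside.
- jar: Glass jar with white lid, 60 mm across, 85 mm high; bystander. Origin: centre of its underside.
- scraper: Bench scraper lying flat: 75 x 140 mm steel blade with a black bar handle along one side, 22 mm high; bystander. Origin: near its middle, at bench level.
- scoop: Portion scoop lying down: steel cup 60 mm across, 30 mm high, with a black handle, 210 mm long in all; bystander. Origin: in its handle, at bench level.
Things that resemble listed ones, but are neither listed nor needed, are in the scene too. Leave any purple look-alike of the wedge alone. What is shaped like the tub but brown is not meant.

How it is judged:
By the outcome, as a careful person would: the job done as asked, in the order asked, and still so for the second after the job is handed in, with the robot touching nothing.
It also fails if it takes over 69 s, if anything falls off the work surface, if the arm or the gripper's body presses on something with over 40 N, if the wrist force passes 120 N, or if a joint passes its speed limit or range.

ROBOT

A 6-joint arm with a two-finger parallel gripper is mounted at the origin on the work surface. World frame = base frame: x ahead of the robot, y to its left, z up, the work surface at z = 0. Lengths are in mm, angles in rad, forces in N, time in s.
With the tool pointing down it reaches from about 275 to 825 mm from the base axis. Payload 5.2 kg.
Tool frame: the origin (TCP) lies at the very end of the fingers, on their centre line; the grasp point (between the pads) lies 19 mm behind it; z points along the fingers, y is the direction in which the jaws open and shut (so a half turn about z gives the same grasp; the last joint's range is limited). The gripper opens to 93 mm and grips with 3 to 60 N. Pads are 15 mm wide; open, the fingers measure 128 mm over their backs; the gripper's body (75 mm by 188 mm) begins 65 mm behind the grasp point.
Start: joints at [-1.314, 0.259, 1.535, -0, 1.348, -0.203], TCP at [244.093, -492.873, 218.653] pointing down, gripper open.
Joint ranges: [-3.14, 3.14], [-0.91, 2.08], [0.19, 2.58], [-1.22, 4.36], [0.22, 2.71], [-3.12, 3.12]. Speed limits (rad/s): [2.57, 2.57, 3.14, 3.14, 3.14, 3.14].

INTERFACE

Orientations are given as [roll, pitch, yaw] about the fixed x, y, z axes, in that order (R = Rz(yaw) Ry(pitch) Rx(roll)).
In Python, from bench import robot gives the robot as it stands. The module is installed in compiled form; this text tells all that it offers. Calls block until the motion is done:
- robot.move_ptp(position, orientation): joint-space move of the TCP to a pose.
- robot.move_linear(position, ori=None, speed=150, f_stop=None): straight line of the TCP; ori=None keeps the orientation; speed is the mean speed in mm/s. With f_stop (N) it stops when the force on the tool has changed by that much, and returns True; else False.
- robot.move_j(angles): joint-space move.
- robot.move_gripper(opening): opening from 0.0 (shut) to 1.0 (fully open); the grip force is fixed at half the most; returns when the fingers have stopped.
- robot.sleep(seconds).
- robot.inverse_kinematics(position, orientation): joint angles nearest the present ones, or None.
- robot.get_image(name): name is "scene" or "top" or "wrist"; returns a dict with "img" (384x512x3 uint8, blue, green, red), "fovy" (degrees; the focal length in pixels is half the picture's height over the tangent of half this angle, whatever the lens; pixels are square), "cx", "cy" (the principal point, pixels), "eye" and "orientation" of the camera in the world. Camera axes: x right, y down, z forward; pixel columns grow to the right and rows downward; lengths in mm; the calibration is good to about 2 mm. A picture is of the moment at which its call begins. There is no depth.
A pose or a line that the arm cannot do raises robot.MotionError and nothing moves.
- robot.hand_in(): hands the job in, once; it reports no verdict.
Readings, each from a call of its own:
- robot.current_t(): time.
- robot.current_qpos(): joint angles.
- robot.current_joint_vel(): joint speeds.
- robot.current_joint_efforts(): joint torques, N m.
- robot.current_tcp_pos(): TCP position.
- robot.current_eef_rot(): TCP orientation.
- robot.current_contact_force(): force on the tool from outside, world axes, zero at the start.
- robot.current_ft_torque(): the same for the moment, N m.
- robot.current_gripper_width(): opening from 0.0 (shut) to 1.0 (fully open).
Only numpy, scipy, OpenCV 4.12 (cv2) and the standard library are available. Lean on these libraries where they do the work, as an engineer would, in place of code of your own. Each camera call takes 0.05 s, during which the arm holds its last target.

## Working session

There is one attempt and no reset: what is moved stays moved. The work goes in short steps, each a Python script; the robot and the scene stay as the last script left them, time stands still between calls to the robot, and variables do not carry over. Pictures are saved under pics/ and viewed, and the job is handed in when it is done.

```bash
mkdir -p pics
python3 - <<'E'
from bench import robot
import cv2
for n in ["scene","top","wrist"]:
    d=robot.get_image(n)
    cv2.imwrite(f"pics/{n}0.png",d["img"])
    print(n,d["fovy"],d["cx"],d["cy"],d["eye"],d["orientation"])
print(robot.current_t(), robot.current_eef_rot())
E
```

```text
scene 55.601144921256626 254.66393619858832 192.3744215710244 [926.86513144 395.49908881 888.63980708] [-2.56167251 -0.01338925  2.3783261 ]
top 46.606445838703294 260.00526168571923 191.11987374159656 [ 193.68746015   26.17303625 1563.39545035] [-2.92219115e+00  1.45381962e-03 -1.60946164e+00]
wrist 68.44351165880366 253.69090604053136 190.87216826469918 [ 314.35307773 -456.67212901  384.60966603] [ 2.85037060e+00  9.20021566e-04 -1.11220874e+00]
0.15 [-3.14022944e+00 -2.77813204e-04  4.59771660e-01]
```

View pics/scene0.png

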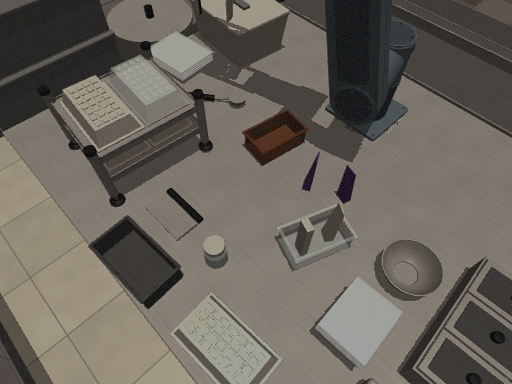

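View pics/top0.png

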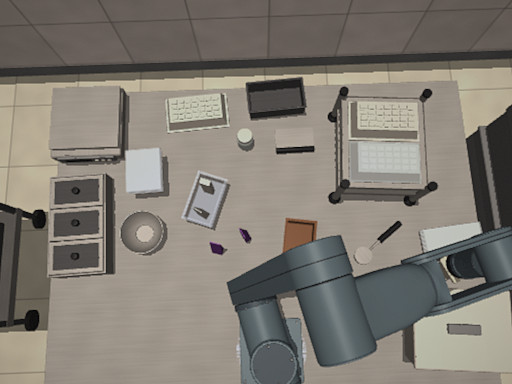

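View pics/wrist0.png

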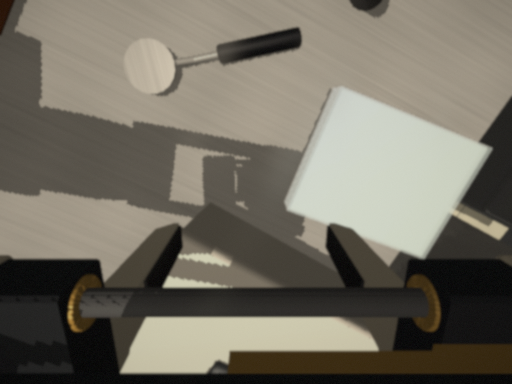

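```bash
cat > h.py <<'E'
import numpy as np, cv2
from scipy.spatial.transform import Rotation as R
from bench import robot
def cam(d):
    f=192/np.tan(np.radians(d["fovy"])/2)
    return f,R.from_euler('xyz',d["orientation"]).as_matrix(),np.array(d["eye"])
def ray(d,u,v,z):
    f,M,e=cam(d); r=M@np.array([(u-d["cx"])/f,(v-d["cy"])/f,1]); return e+r*(z-e[2])/r[2]
def proj(d,p):
    f,M,e=cam(d); c=M.T@(np.array(p)-e); return np.array([d["cx"]+f*c[0]/c[2],d["cy"]+f*c[1]/c[2]])
def crop(img,u0,v0,u1,v1,k,name):
    cv2.imwrite("pics/"+name,cv2.resize(img[v0:v1,u0:u1],None,fx=k,fy=k,interpolation=cv2.INTER_CUBIC))
class C(dict): pass
def load(n):
    import pickle; return pickle.load(open(n,'rb'))
def save(d,n):
    import pickle; pickle.dump(d,open(n,'wb'))
E
python3 - <<'E'
from h import *
s=robot.get_image("scene");t=robot.get_image("top"); save(s,'s.pkl');save(t,'t.pkl')
a=cv2.resize(s["img"][180:280,260:380],None,fx=4,fy=4,interpolation=cv2.INTER_CUBIC)
b=cv2.resize(t["img"][160:260,170:270],None,fx=4,fy=4,interpolation=cv2.INTER_CUBIC)
cv2.imwrite("pics/tub.png",cv2.convertScaleAbs(np.hstack([a[:400,:400],b]),alpha=1.3))
cv2.imwrite("pics/tuba.png",cv2.convertScaleAbs(cv2.resize(s["img"][190:280,270:370],None,fx=7,fy=6,interpolation=cv2.INTER_CUBIC),alpha=1.3))
c=cv2.resize(s["img"][80:210,60:220],None,fx=3,fy=3,interpolation=cv2.INTER_CUBIC)
cv2.imwrite("pics/racks.png",c)
crop(t["img"],310,80,450,210,4,"rackt.png")
E
```

```text
(no output)
```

View pics/tub.png

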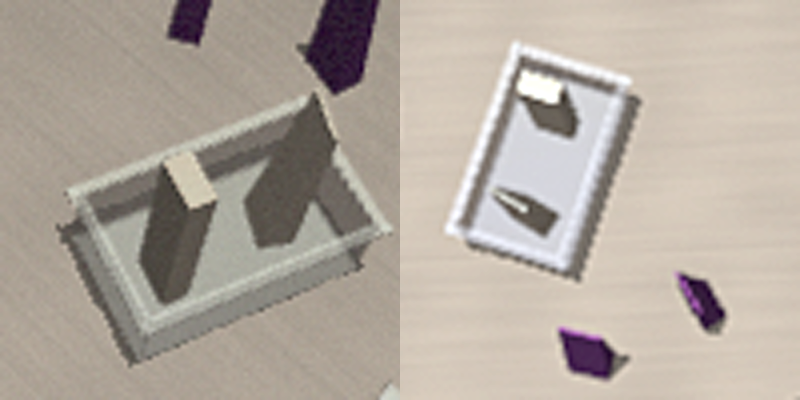

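View pics/racks.png

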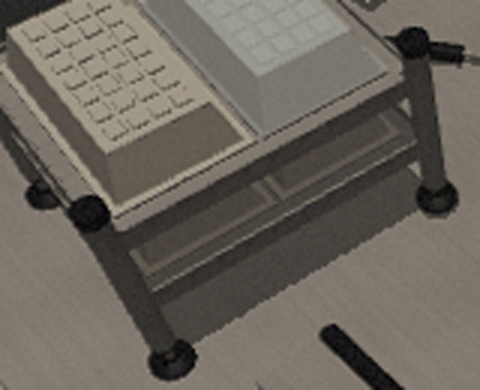

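View pics/rackt.png

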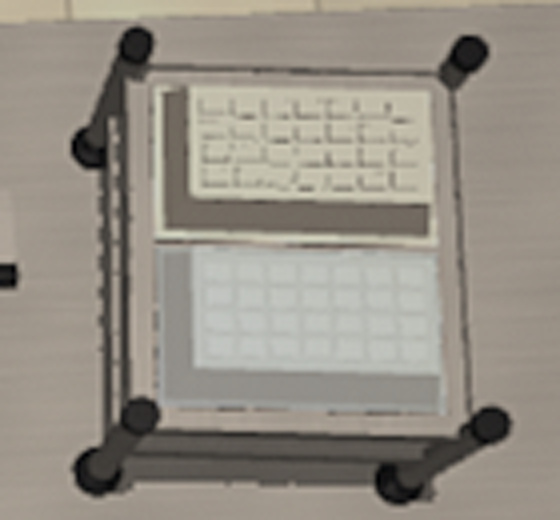

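View pics/tuba.png

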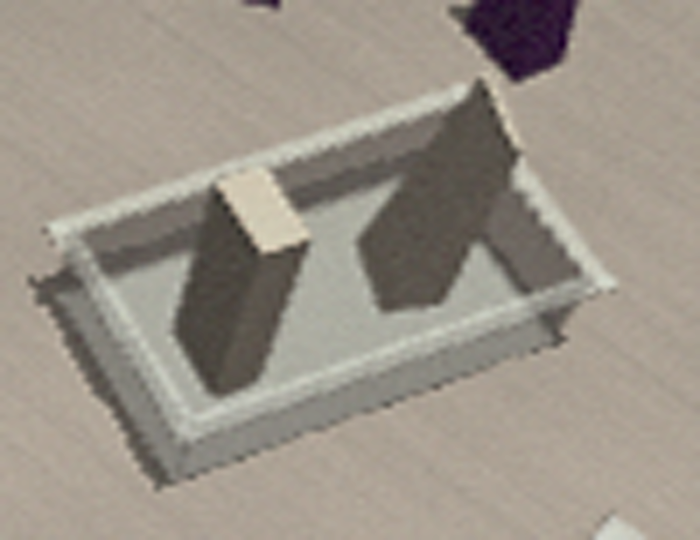

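Run:
```python
from h import *
np.set_printoptions(precision=1,suppress=True)
s=load('s.pkl');t=load('t.pkl')
P=lambda d,u,v,z,n: print(n,ray(d,u,v,z)[:2])
T=lambda x,y:(170+(x-400)/4,160+y/4)
S=lambda x,y:(270+x/7,190+y/6)
for n,x,y in [("thinA",497,192),("thinB",529,211)]: P(t,*T(x,y),143,"top "+n)
for n,x,y in [("thinA",480,82),("thinB",520,155)]: P(s,*S(x,y),143,"sc "+n)
for n,x,y in [("butt1",360,240),("butt2",380,308),("butt3",440,300)]: P(s,*S(x,y),3,"sc "+n)
for n,x,y in [("butt1",543,237),("butt2",557,211)]: P(t,*T(x,y),3,"top "+n)
for n,x,y in [("rim1",514,44),("rim2",630,78),("rim3",448,230),("rim4",572,272)]: P(t,*T(x,y),65,"top "+n)
for n,x,y in [("rim1",50,232),("rim2",465,88),("rim3",612,285),("rim4",190,430)]: P(s,*S(x,y),65,"sc "+n)
for n,x,y in [("p1",220,182),("p2",270,170),("p3",310,238),("p4",262,252)]: P(s,*S(x,y),143,"sc packer "+n)
for n,x,y in [("near",97,470),("far",90,147),("nearR",400,483)]: P(t,310+x/4,80+y/4,10,"top foot "+n)
for n,x,y in [("near",140,415),("far",135,45),("nearR",490,425),("farR",470,52)]: P(t,310+x/4,80+y/4,230,"top ptop "+n)
for n,x,y in [("near",437,198),("far",172,360),("farR",42,193)]: P(s,60+x/3,80+y/3,10,"sc foot "+n)
for n,x,y in [("near",414,42),("far",92,212)]: P(s,60+x/3,80+y/3,230,"sc top "+n)
for n,u,v in [("scoop",363,256),("scoophandle",385,238),("scooptip",401,224),("brown",287,219),("brown",317,220),("brown",283,250),("scraper",276,150),("scraper",314,153),("jar",245,145)]: P(t,u,v,20,n)
```

```text
top thinA [462.6 230.9]
top thinB [446.  205.2]
sc thinA [457.2 211.3]
sc thinB [473.7 242. ]
sc butt1 [469.3 198.1]
sc butt2 [489.7 225.6]
sc butt3 [469.9 238.9]
top butt1 [447.1 210.7]
top butt2 [469.9 198. ]
top rim1 [607.7 226.5]
top rim2 [573.3 126.4]
top rim3 [446.2 284. ]
top rim4 [406.1 179.2]
sc rim1 [580.5 132. ]
sc rim2 [414.7 190.1]
sc rim3 [451.5 287.9]
sc rim4 [609.3 227.5]
sc packer p1 [556.3 180.6]
sc packer p2 [540.2 188.6]
sc packer p3 [552.9 217.4]
sc packer p4 [568.9 210.6]
top foot near [ 506.4 -248. ]
top foot far [ 811.7 -264.5]
top foot nearR [ 484.1 -515.9]
top ptop near [ 503.9 -245.5]
top ptop far [ 810.1 -266. ]
top ptop nearR [ 485.5 -513.2]
top ptop farR [ 793.4 -535. ]
sc foot near [ 512.2 -243.5]
sc foot far [ 821.4 -259.8]
sc foot farR [ 808.3 -529.6]
sc top near [ 517.4 -234.4]
sc top far [ 819.5 -254.4]
scoop [ 295.7 -329.6]
scoophandle [ 354.5 -411.2]
scooptip [ 401.1 -471.8]
brown [434.1 -75.4]
brown [ 426.5 -180. ]
brown [326.9 -56. ]
scraper [687.9 -48.7]
scraper [ 671.2 -185.4]
jar [711.3  62.9]
```

Run:
```python
from h import *
np.set_printoptions(precision=1,suppress=True)
s=load('s.pkl');t=load('t.pkl')
a=cv2.resize(s["img"][140:260,280:400],None,fx=5,fy=5,interpolation=cv2.INTER_CUBIC)
cv2.imwrite("pics/pur.png",cv2.convertScaleAbs(a,alpha=1.6))
a=cv2.resize(t["img"][195:275,180:280],None,fx=7,fy=7,interpolation=cv2.INTER_CUBIC)
cv2.imwrite("pics/purt.png",cv2.convertScaleAbs(a,alpha=1.4))
```

```text
(no output)
```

View pics/pur.png

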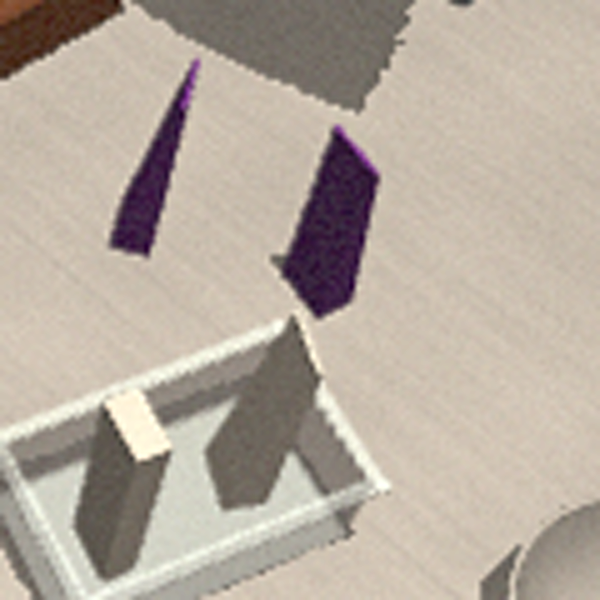

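View pics/purt.png

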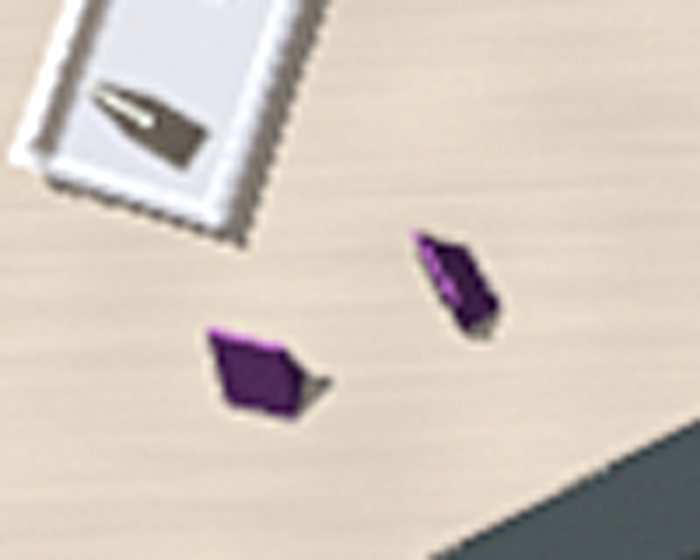

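Run:
```python
from h import *
np.set_printoptions(precision=1,suppress=True)
s=load('s.pkl');t=load('t.pkl')
for x,y,z in [(320,318,0),(283,270,0),(350,300,0),(338,125,140),(378,178,140),(110,245,0),(150,256,0),(197,60,140)]:
    print('sc',ray(s,280+x/5,140+y/5,z))
for x,y,z in [(208,330,140),(282,348,140),(295,418,0),(228,400,0),(415,235,140),(455,310,140),(475,330,0),(500,300,0)]:
    print('top',ray(t,180+x/7,195+y/7,z))
```

```text
sc [355.6 186.6   0. ]
sc [345.4 151.    0. ]
sc [333.3 190.8  -0. ]
sc [346.  151.9 140. ]
sc [358.  187.2 140. ]
sc [406.2  69.9   0. ]
sc [394.8  91.2   0. ]
sc [366.5  73.2 140. ]
top [350.5 182.8 140. ]
top [341.  149.2 140. ]
top [320.5 155.5   0. ]
top [330.7 188.7   0. ]
top [390.4  87.2 140. ]
top [355.3  70.  140. ]
top [360.7  64.6   0. ]
top [375.3  51.6   0. ]
```

```bash
cat >> h.py <<'E'
W0=np.array([461.5,222.0])   # wedge thin-part centre seen from above at z~120 (refined later)
AN=np.radians(-31.0)
def toolR(phi,elev_down,flip=1):
    """phi: thin-end/approach plane heading; elev_down: tool points down by this angle from heading phi (90=vertical, >90 past)"""
    n=np.array([np.cos(phi),np.sin(phi),0]); Z=np.array([0,0,1.])
    z=np.cos(elev_down)*n-np.sin(elev_down)*Z
    y=flip*np.array([-np.sin(phi),np.cos(phi),0]); x=np.cross(y,z)
    return np.column_stack([x,y,z])
def rpy(M): return list(R.from_matrix(M).as_euler('xyz'))
E
cat > plan.py <<'E'
from h import *
np.set_printoptions(precision=2,suppress=True)
r=np.radians
def chk(name,p,phi,el):
    for f in (1,-1):
        M=toolR(r(phi),r(el),f)
        q=robot.inverse_kinematics(list(p),rpy(M))
        print(name,f,phi,el,None if q is None else np.array(q))
def tcp(g,phi,el,off=11): return np.array(g)+off*toolR(r(phi),r(el))[:,2]
g=[462,222,120]
for el in (35,43): 
    chk("grasp",tcp(g,-31,el),-31,el); chk("pre",tcp(g,-31,el,-80),-31,el)
    chk("lift",tcp([462,222,230],-31,el),-31,el)
for phi in (-165,-180,-94,-150):
    chk("layhi",tcp([530,-50,120],phi,135),phi,135)
    chk("lay",tcp([530,-50,16],phi,135),phi,135)
chk("reg",[630,-25,4],-165,90)
chk("push",[515,-100,4],-93.8,90)
E
python3 plan.py
```

```text
grasp 1 -31 35 None
grasp -1 -31 35 None
pre 1 -31 35 [ 0.97  0.33  2.05 -1.16  1.1   0.69]
pre -1 -31 35 [ 0.97  0.33  2.05 -1.16  1.1  -2.45]
lift 1 -31 35 [ 0.79  0.22  2.02 -1.17  1.04  0.48]
lift -1 -31 35 [ 0.79  0.22  2.02 -1.17  1.04 -2.66]
grasp 1 -31 43 [ 0.72  0.35  2.08 -1.19  0.85  0.59]
grasp -1 -31 43 [ 0.72  0.35  2.08 -1.19  0.85 -2.55]
pre 1 -31 43 [ 0.87  0.24  2.02 -1.01  1.02  0.46]
pre -1 -31 43 [ 0.87  0.24  2.02 -1.01  1.02 -2.68]
lift 1 -31 43 [ 0.72  0.16  1.97 -0.99  0.99  0.25]
lift -1 -31 43 [ 0.72  0.16  1.97 -0.99  0.99 -2.89]
layhi 1 -165 135 [-0.75  0.16  2.35  1.37  0.66 -0.6 ]
layhi -1 -165 135 [-0.75  0.16  2.35  1.37  0.66  2.54]
lay 1 -165 135 [-0.75  0.48  2.42  1.89  0.68 -1.25]
lay -1 -165 135 [-0.75  0.48  2.42  1.89  0.68  1.89]
layhi 1 -180 135 [-0.58  0.11  2.4   1.74  0.4  -0.62]
layhi -1 -180 135 [-0.58  0.11  2.4   1.74  0.4   2.52]
lay 1 -180 135 [-0.58  0.47  2.49  2.44  0.64 -1.41]
lay -1 -180 135 [-0.58  0.47  2.49  2.44  0.64  1.74]
layhi 1 -94 135 [-0.72  0.55  1.67  0.6   1.48 -0.88]
layhi -1 -94 135 [-0.72  0.55  1.67  0.6   1.48  2.26]
lay 1 -94 135 [-0.72  0.71  1.71  0.62  1.32 -1.  ]
lay -1 -94 135 [-0.72  0.71  1.71  0.62  1.32  2.14]
layhi 1 -150 135 [-0.83  0.23  2.24  1.14  0.86 -0.64]
layhi -1 -150 135 [-0.83  0.23  2.24  1.14  0.86  2.5 ]
lay 1 -150 135 [-0.83  0.5   2.3   1.45  0.77 -1.09]
lay -1 -150 135 [-0.83  0.5   2.3   1.45  0.77  2.05]
reg 1 -165 90 [-0.22  0.6   1.57 -0.    0.97  1.09]
reg -1 -165 90 [-0.22  0.6   1.57  0.    0.97 -2.05]
push 1 -93.8 90 [-0.4   0.46  1.85 -0.    0.84 -0.34]
push -1 -93.8 90 [-0.4   0.46  1.85 -0.    0.84  2.8 ]
```

```bash
cat > a.py <<'E'
from h import *
np.set_printoptions(precision=2,suppress=True)
r=np.radians
def tcp(g,phi,el,off=11): return list(np.array(g)+off*toolR(r(phi),r(el))[:,2])
E
python3 - <<'E'
from a import *
o=rpy(toolR(r(-31),r(46)))
robot.move_ptp(tcp([462,222,200],-31,46,-90),o)
print(robot.current_t(),robot.current_tcp_pos(),robot.current_qpos())
d=robot.get_image("wrist"); save(d,'w1.pkl')
cv2.imwrite("pics/w1.png",d["img"])
for p in [(462,222,143),(469,218,3),(350,168,140),(380,72,140),(554,200,143)]: print(p,proj(d,p))
E
```

```text
2.9667 [408.79 253.74 264.72] [ 0.85  0.09  1.89 -0.84  1.16  0.18]
(462, 222, 143) [254.83 146.45]
(469, 218, 3) [254.72  65.84]
(350, 168, 140) [132.39  93.63]
(380, 72, 140) [ 96.9  148.55]
(554, 200, 143) [276.17 188.72]
```

View pics/w1.png

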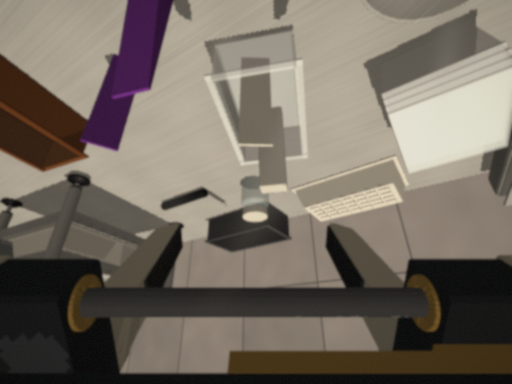

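Run:
```python
from a import *
d=load('w1.pkl'); crop(d["img"],225,45,305,195,5,"w1c.png")
for w in ((-18,-31),(18,-31)):
  for an in (-31,-28,-34):
    a=r(an); W=np.array([-np.sin(a),np.cos(a)])*w[0]
    print(an,proj(d,[461+W[0],222+W[1],143]))
```

```text
-31 [237.21 145.97]
-28 [237.29 146.53]
-34 [237.19 145.41]
-31 [271.47 145.91]
-28 [271.49 145.34]
-34 [271.4  146.47]
```

View pics/w1c.png

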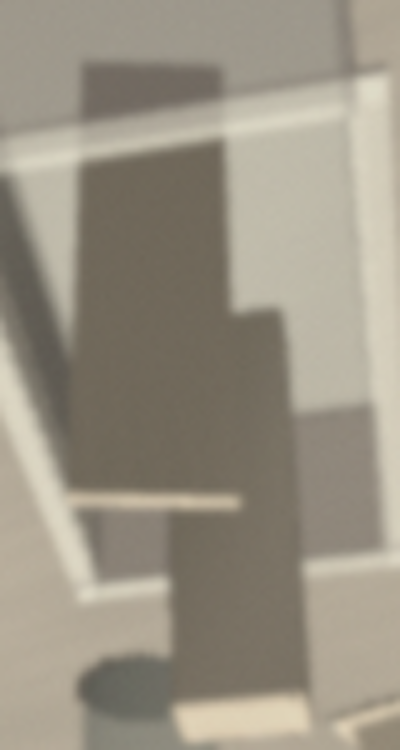

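Run:
```python
from a import *
o=rpy(toolR(r(-33),r(46)))
g=[461.5,222.5,119]
robot.move_linear(tcp(g,-33,46,-80),o,speed=150)
print(robot.move_linear(tcp(g,-33,46,11),o,speed=120,f_stop=8))
print(robot.current_t(),robot.current_tcp_pos(),robot.current_contact_force())
d=robot.get_image("wrist"); cv2.imwrite("pics/w2.png",d["img"])
robot.move_gripper(0.0)
print(robot.current_t(),robot.current_gripper_width()*93,robot.current_contact_force())
d=robot.get_image("wrist"); cv2.imwrite("pics/w3.png",d["img"])
d=robot.get_image("scene"); cv2.imwrite("pics/s3.png",d["img"][60:300,180:420].repeat(2,0).repeat(2,1))
```

```text
False
4.6667 [468.02 218.62 111.58] [0.12 0.24 0.17]
5.65 35.31084477695344 [-0.28 -0.13 -0.29]
```

View pics/w3.png

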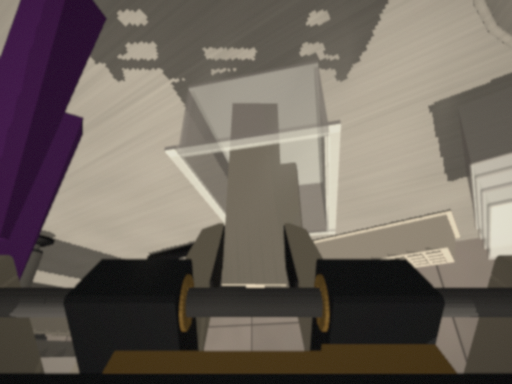

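View pics/s3.png

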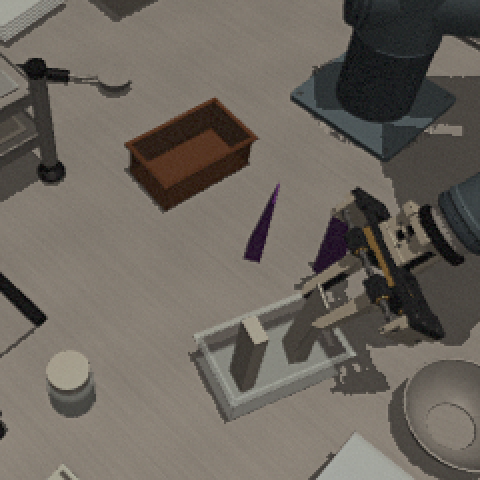

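Run:
```python
from a import *
o=rpy(toolR(r(-33),r(46)))
robot.move_linear(tcp([461.5,222.5,260],-33,46),o,speed=120)
print(robot.current_t(),robot.current_gripper_width()*93,robot.current_contact_force())
robot.move_ptp(tcp([500,80,300],-100,90),rpy(toolR(r(-100),r(90))))
print(robot.current_t(),robot.current_qpos())
robot.move_ptp(tcp([530,-50,200],-165,125),rpy(toolR(r(-165),r(125))))
robot.move_ptp(tcp([530,-50,90],-165,137),rpy(toolR(r(-165),r(137))))
print(robot.current_t(),robot.current_tcp_pos(),robot.current_contact_force(),robot.current_qpos())
for n in("scene","wrist"):
  d=robot.get_image(n); cv2.imwrite(f"pics/{n}4.png",d["img"])
```

```text
7.075 35.71514219362791 [-0.16  1.39 -0.85]
7.9667 [-0.06  0.14  1.52 -0.    1.49  0.11]
9.7333 [538.96 -47.28  83.22] [ 0.03 -0.6  -0.66] [-0.77  0.26  2.4   1.59  0.68 -0.88]
```

View pics/scene4.png

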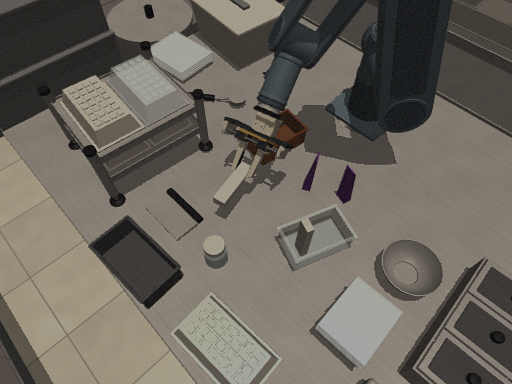

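View pics/wrist4.png

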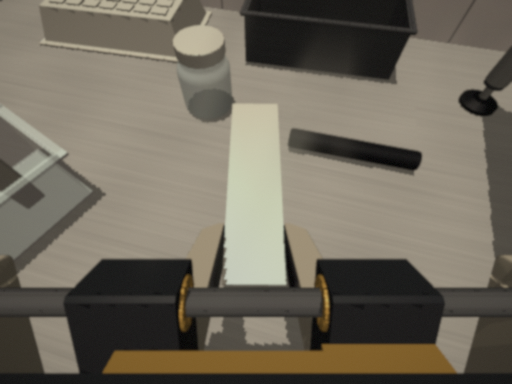

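Run:
```python
from a import *
o=rpy(toolR(r(-165),r(137)))
robot.move_linear(tcp([530,-50,35],-165,137),o,speed=100)
print(robot.move_linear(tcp([530,-50,12],-165,137),o,speed=20,f_stop=2))
print(robot.current_t(),robot.current_tcp_pos(),robot.current_contact_force())
for n in("scene",):
  d=robot.get_image(n); crop(d["img"],180,90,300,220,5,"s5.png")
```

```text
True
11.35 [537.79 -47.74  10.34] [ 0.48 -0.96  2.4 ]
```

View pics/s5.png

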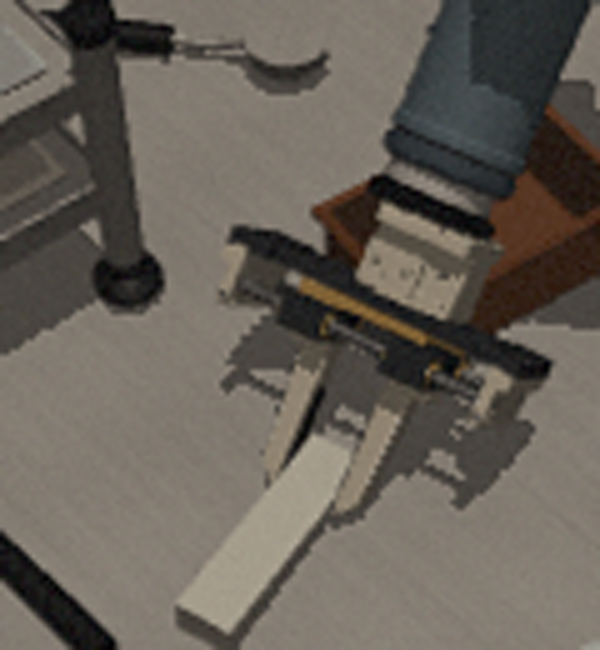

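Run:
```python
from a import *
print(robot.move_linear(tcp([529.6,-50.1,14.2],-165,139),rpy(toolR(r(-165),r(139))),speed=20,f_stop=6))
print(robot.current_t(),robot.current_tcp_pos(),robot.current_contact_force())
robot.move_gripper(0.7)
print(robot.current_t(),robot.current_gripper_width()*93,robot.current_contact_force())
# retreat along -tool z
o=rpy(toolR(r(-165),r(139)))
robot.move_linear(tcp([529.6,-50.1,14.2],-165,139,-90),o,speed=150)
print(robot.current_t())
for n in("scene","wrist","top"):
  d=robot.get_image(n); save(d,n+'6.pkl'); cv2.imwrite(f"pics/{n}6.png",d["img"])
```

```text
False
11.7167 [537.77 -48.03   6.95] [ 0.69 -0.21  2.17]
12.4 65.07483903548753 [ 0.02 -0.06  0.32]
13.225
```

View pics/scene6.png

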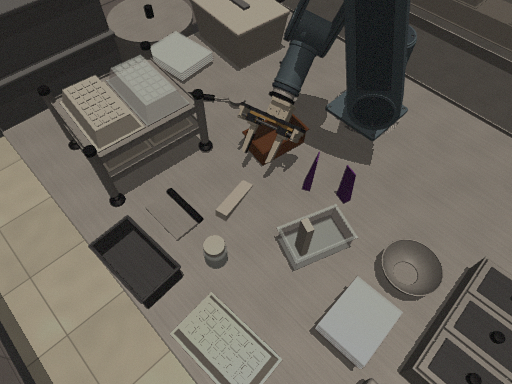

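View pics/wrist6.png

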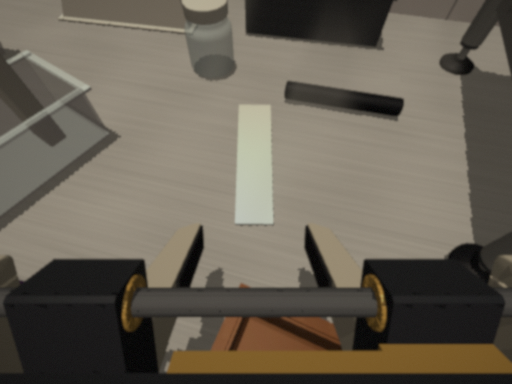

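View pics/top6.png

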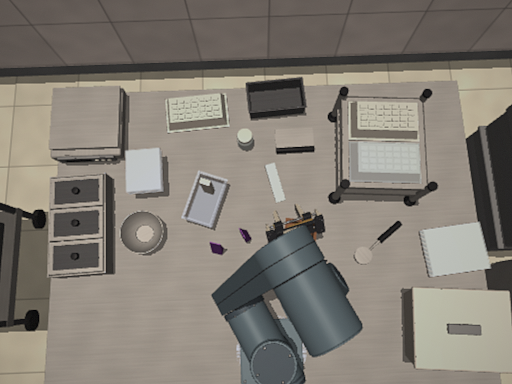

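Run:
```python
from a import *
d=load('wrist6.pkl')
crop(d["img"],215,90,295,235,4,"w6c.png")
for u,v,z in [(239.5,104,25),(270,104.5,25),(235.5,223,3),(273,223,3)]: print(ray(d,u,v,z))
s=load('scene6.pkl'); crop(s["img"],140,130,260,230,6,"s6c.png")
```

```text
[634.36  -5.11  25.  ]
[642.49 -38.78  25.  ]
[500.23 -39.86   3.  ]
[509.31 -73.91   3.  ]
```

View pics/w6c.png

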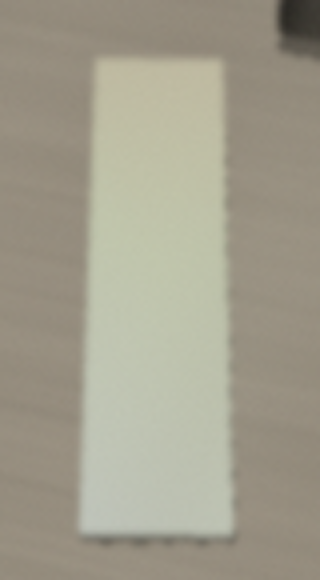

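View pics/s6c.png

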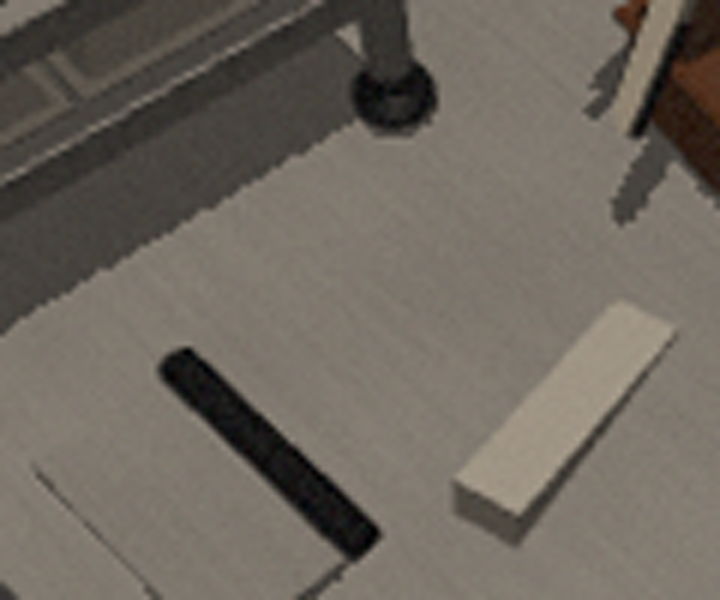

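Run:
```python
from a import *
print(robot.current_qpos())
robot.move_ptp([515,-70,200],rpy(toolR(r(-94),r(90),-1)))
print(robot.current_t(),robot.current_qpos())
d=robot.get_image("wrist"); save(d,'w7.pkl'); cv2.imwrite("pics/w7.png",d["img"])
print(d["eye"],proj(d,(509,-246,0)),proj(d,(509,-246,230)))
```

```text
[-1.09  0.27  2.56  1.5   0.83 -1.15]
16.7167 [-0.35  0.22  1.64  0.    1.29  2.86]
[ 507.47 -150.02  366.38] [246.55  18.64] [ 231.   -167.84]
```

View pics/w7.png

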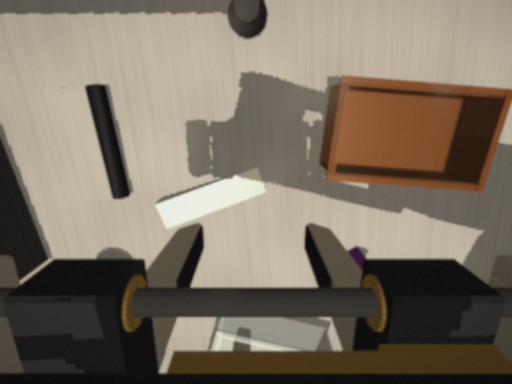

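Run:
```python
from a import *
d=load('w7.pkl'); crop(d["img"],215,0,281,60,9,"w7c.png")
for u,v,z in [(228.5,15,15),(267,15,15),(248,37,12)]: print(ray(d,u,v,z))
for u,v,z in [(265,189,3),(259,175,3),(157,207,25),(168,227,25)]: print(ray(d,u,v,z))
```

```text
[ 528.37 -246.98   15.  ]
[ 486.34 -243.98   15.  ]
[ 508.75 -224.55   12.  ]
[500.08 -42.41   3.  ]
[506.84 -62.23   3.  ]
[640.42 -34.69  25.  ]
[630.74  -6.01  25.  ]
```

View pics/w7c.png

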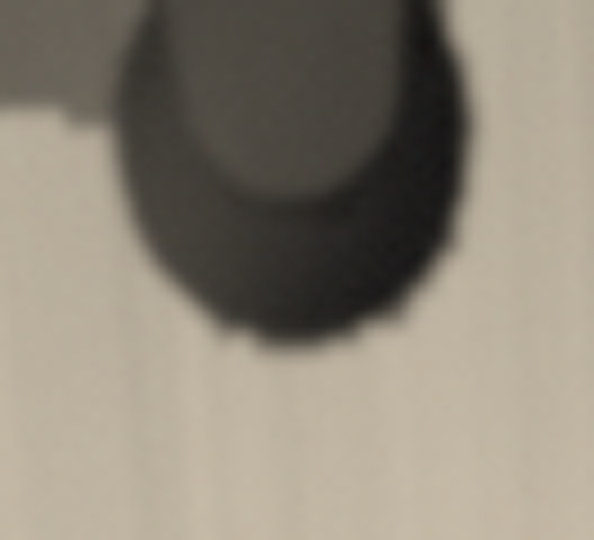

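Run:
```python
from a import *
ph=-165.4
o=rpy(toolR(r(ph),r(90)))
robot.move_ptp([620.5,-25.5,70],o)
print(robot.move_linear([620.5,-25.5,4],o,speed=100,f_stop=6),robot.current_contact_force(),robot.current_tcp_pos())
robot.move_gripper(0.0)
print(robot.current_t(),robot.current_gripper_width()*93,robot.current_contact_force())
d=robot.get_image("scene"); crop(d["img"],140,90,260,230,4,"s8.png")
```

```text
False [-0.06 -0.42  0.75] [620.99 -25.64   4.46]
19.7083 35.9702641458177 [-0.63 -0.96  2.49]
```

View pics/s8.png

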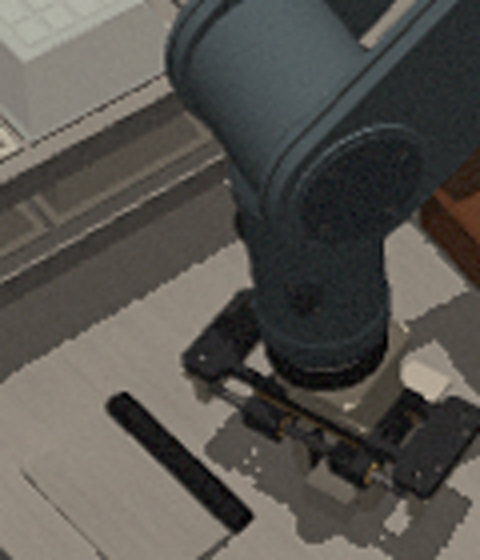

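```bash
cat >> a.py <<'E'
F=np.array([507.5,-246.0]); YD=np.array([0.066,0.998])
OP=rpy(toolR(r(-93.8),r(90)))
def pp(s,z): q=F+YD*s; return [q[0],q[1],z]
E
python3 - <<'E'
from a import *
robot.move_linear([620.5,-25.5,20],speed=60)
robot.move_linear(pp(192,20),OP,speed=80)
print(robot.current_t(),robot.current_gripper_width()*93)
print(robot.move_linear(pp(192,3.5),OP,speed=25,f_stop=2.5))
print(robot.current_t(),robot.current_tcp_pos(),robot.current_contact_force())
for n in("scene","top"):
  d=robot.get_image(n); save(d,n+'9.pkl')
  if n=="scene": crop(d["img"],160,90,280,210,5,"s9.png")
  else: crop(d["img"],260,140,380,240,6,"t9.png")
E
```

```text
21.6333 35.920671325068184
True
22.2333 [519.86 -54.26   4.28] [-0.48  0.22  4.4 ]
```

View pics/s9.png

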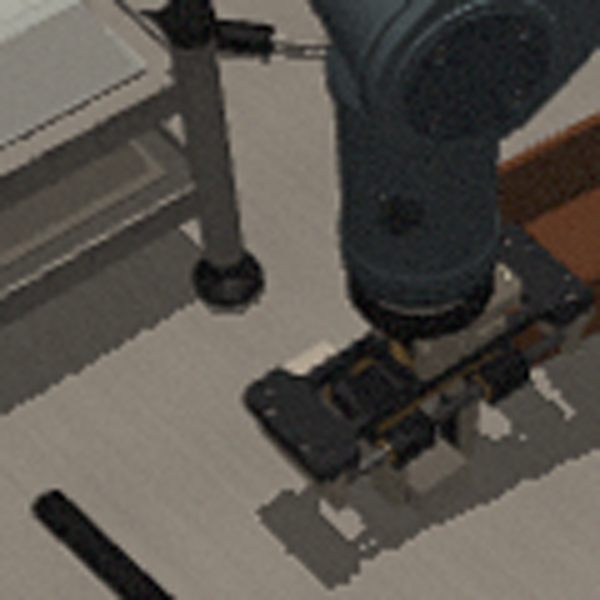

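View pics/t9.png

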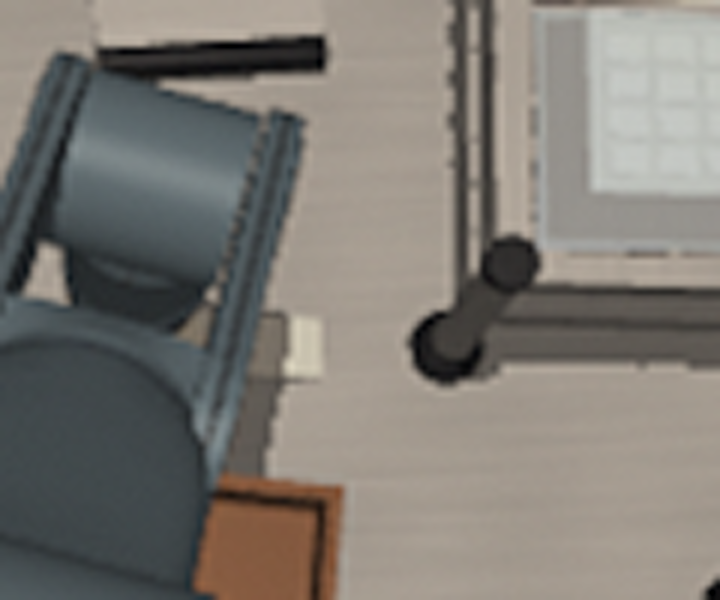

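Run:
```python
from a import *
robot.move_linear(pp(150,4.2),OP,speed=60)
f0=np.array(robot.current_contact_force());print(robot.current_t(),f0)
s=150
for s in (125,105,95,85,75,65):
    st=robot.move_linear(pp(s,4.2),OP,speed=20,f_stop=15)
    f=np.array(robot.current_contact_force()); p=np.array(robot.current_tcp_pos())
    print(s,st,robot.current_t(),f,(p[:2]-F)@YD,p)
    if st or f[1]>15: break
for n in("scene","top"):
  d=robot.get_image(n); save(d,n+'10.pkl')
  if n=="scene": crop(d["img"],160,90,280,210,5,"s10.png")
  else: crop(d["img"],260,140,380,240,6,"t10.png")
```

```text
23.1917 [-1.07  0.44  5.71]
125 False 24.5917 [0.31 3.82 6.68] 125.86985718228824 [ 515.66 -120.42    4.26]
105 False 25.7417 [0.49 3.9  6.21] 105.90300618336506 [ 514.32 -140.34    4.25]
95 False 26.3917 [1.41 9.65 8.66] 97.68749095673546 [ 513.47 -148.51    4.26]
85 False 27.0417 [ 1.63 22.33 12.66] 90.52316603283857 [ 512.5  -155.63    4.26]
```

View pics/s10.png

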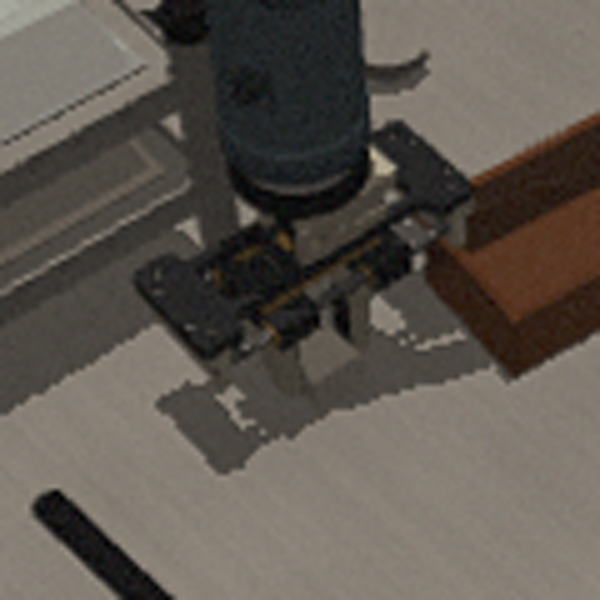

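View pics/t10.png

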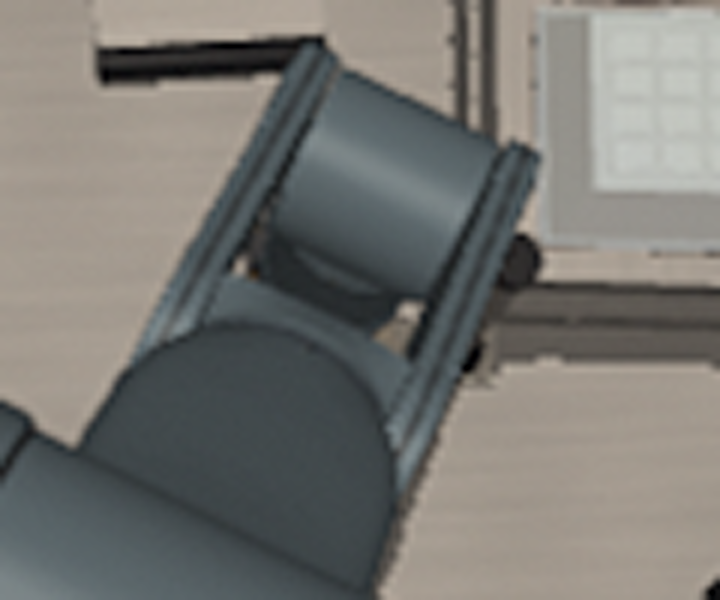

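Run:
```python
from a import *
robot.sleep(0.5)
print(robot.current_contact_force(),robot.current_tcp_pos(),robot.current_gripper_width()*93)
robot.move_gripper(0.7)
p=robot.current_tcp_pos();print(robot.current_t(),p,robot.current_contact_force())
robot.move_linear(pp(92,60),OP,speed=80)
robot.move_linear(pp(190,100),OP,speed=150)
print(robot.current_t(),robot.current_contact_force())
for n in("scene","top"):
  d=robot.get_image(n); save(d,n+'11.pkl')
  if n=="scene": crop(d["img"],160,90,280,210,5,"s11.png")
  else: crop(d["img"],260,140,380,240,6,"t11.png")
```

```text
[ 2.78 21.36 12.45] [ 512.44 -155.59    4.23] 35.92953440748314
28.325 [ 513.06 -161.36    4.14] [ 0.76  0.04 -0.07]
30.0333 [ 0.64 -0.69  0.38]
```

View pics/s11.png

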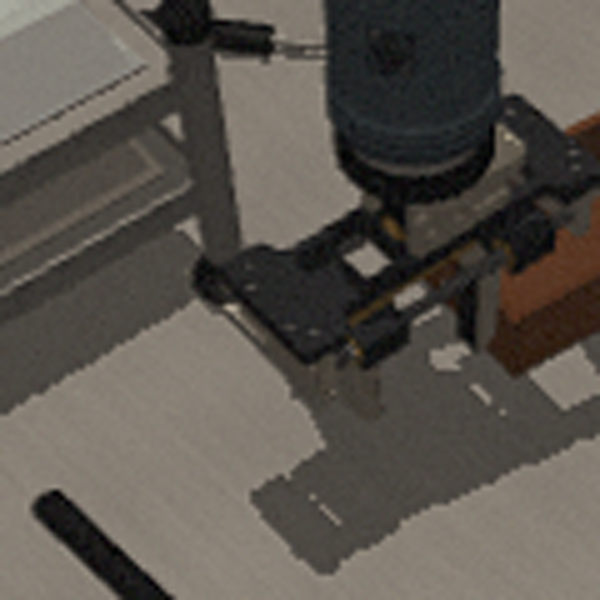

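View pics/t11.png

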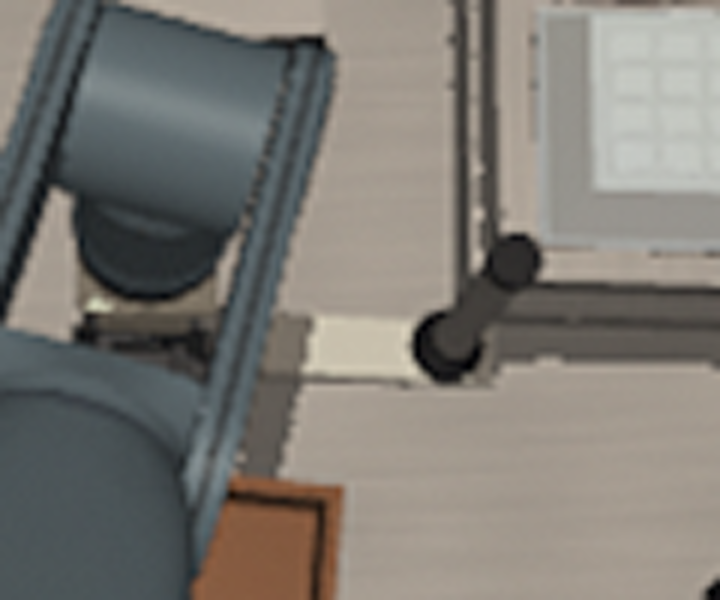

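Run:
```python
from a import *
robot.move_ptp([480,0,220],rpy(toolR(r(-94),r(90))))
print(robot.current_t(),robot.current_contact_force())
for n in("scene","top"):
  d=robot.get_image(n); save(d,n+'12.pkl')
  if n=="scene": crop(d["img"],160,100,260,190,7,"s12.png"); cv2.imwrite("pics/scene12.png",d["img"])
  else: crop(d["img"],280,150,380,230,7,"t12.png")
```

```text
30.7417 [-1.38 -0.12 -0.  ]
```

View pics/s12.png

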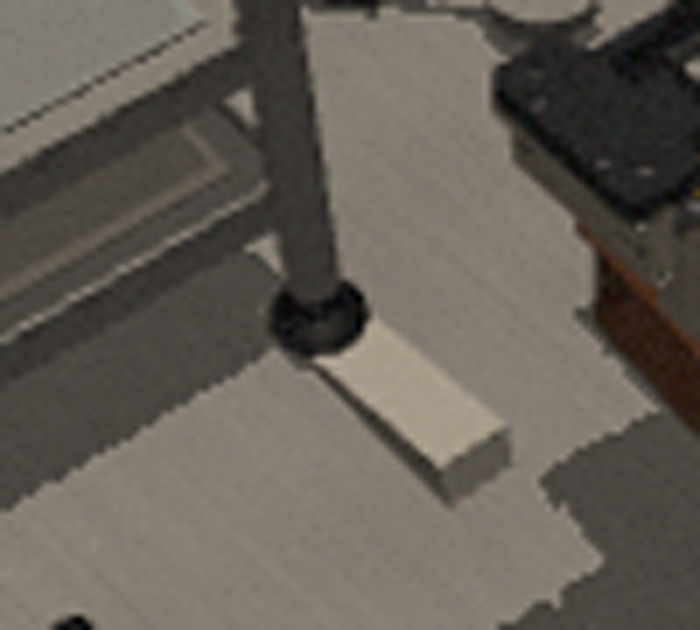

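View pics/t12.png

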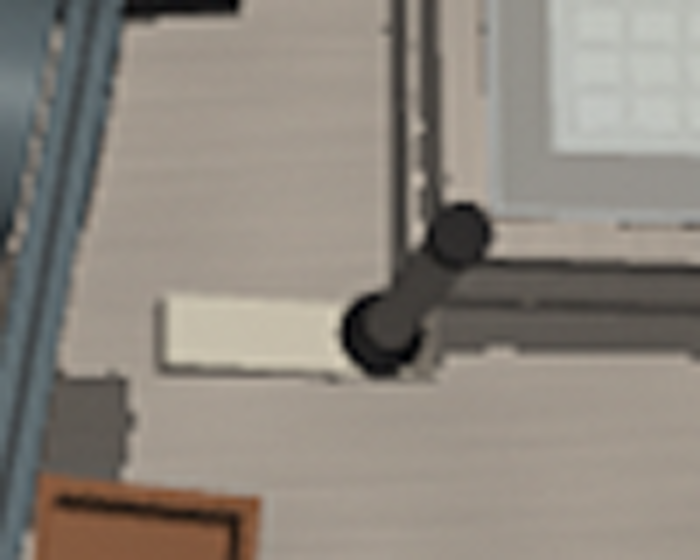

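Run:
```python
from a import *
robot.move_gripper(0.0)
robot.move_ptp(pp(165,60),OP)
robot.move_linear(pp(165,5),OP,speed=80)
f0=np.array(robot.current_contact_force()); print(robot.current_t(),f0)
st=robot.move_linear(pp(105,5),OP,speed=20,f_stop=5)
p=np.array(robot.current_tcp_pos()); print(st,robot.current_t(),robot.current_contact_force(),(p[:2]-F)@YD)
if st:
    s0=(p[:2]-F)@YD
    st=robot.move_linear(pp(s0-9,5),OP,speed=10,f_stop=11)
    p=np.array(robot.current_tcp_pos()); print(st,robot.current_t(),robot.current_contact_force(),(p[:2]-F)@YD)
robot.sleep(0.3); p=np.array(robot.current_tcp_pos());print(robot.current_contact_force(),(p[:2]-F)@YD)
```

```text
33.5417 [-0.04 -0.4   0.25]
True 35.5333 [0.77 2.33 2.71] 121.55041649694095
True 35.9667 [1.06 1.92 1.66] 121.57173729964364
[1.24 2.15 1.27] 121.59981536742094
```

Run:
```python
from a import *
p=np.array(robot.current_tcp_pos());s=(p[:2]-F)@YD
for k in range(9):
    s-=0.8
    robot.move_linear(pp(s,5),OP,speed=8); 
    p=np.array(robot.current_tcp_pos());f=np.array(robot.current_contact_force())
    print(round(s,1),f,round((p[:2]-F)@YD,2),p[2],robot.current_t())
    if f@[YD[0],YD[1],0]>15.5: break
```

```text
120.8 [ 1.24  4.91 -1.19] 121.46 4.529783152175681 36.5417
120.0 [ 1.41  7.45 -0.75] 121.3 4.55279001272953 36.7917
119.2 [ 2.9   9.3  -0.15] 121.18 4.5130815873655195 37.0417
118.4 [ 1.52 12.12  0.58] 120.95 4.497166452756395 37.2917
117.6 [ 2.57 13.27  1.39] 120.64 4.483717899577546 37.5417
116.8 [ 3.18 14.2   2.02] 120.28 4.457582886470683 37.7917
116.0 [ 2.71 16.87  2.72] 119.81 4.460739701882092 38.0417
```

Run:
```python
from a import *
robot.sleep(0.5)
print(robot.current_contact_force())
robot.move_linear(pp(150,5),OP,speed=60)
robot.move_linear(pp(170,80),OP,speed=120)
robot.move_ptp([440,0,240],OP)
robot.move_gripper(1.0)
print(robot.current_t(),robot.current_contact_force())
for n in("scene","top"):
  d=robot.get_image(n); save(d,n+'13.pkl')
  if n=="scene": crop(d["img"],160,100,260,190,7,"s13.png"); cv2.imwrite("pics/scene13.png",d["img"])
  else: crop(d["img"],280,150,380,230,7,"t13.png");cv2.imwrite("pics/top13.png",d["img"])
```

```text
[ 2.41 15.81  2.69]
42.3333 [ 0.15 -0.78  0.23]
```

View pics/s13.png

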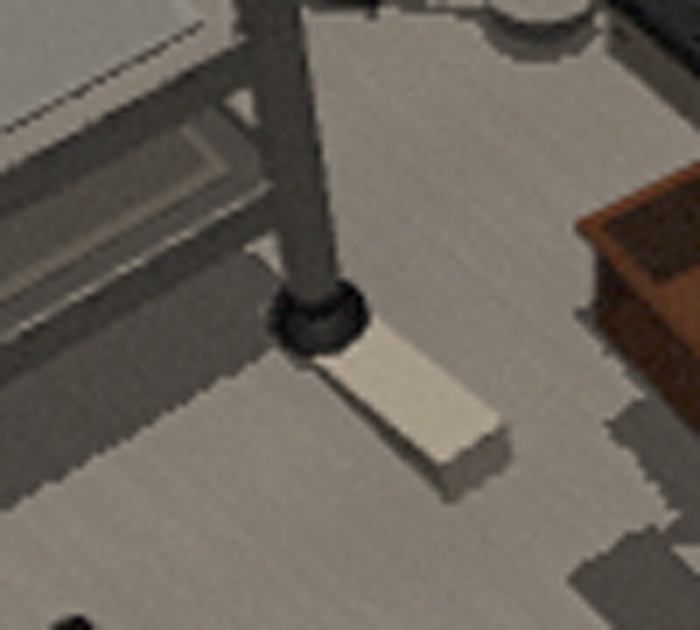

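View pics/t13.png

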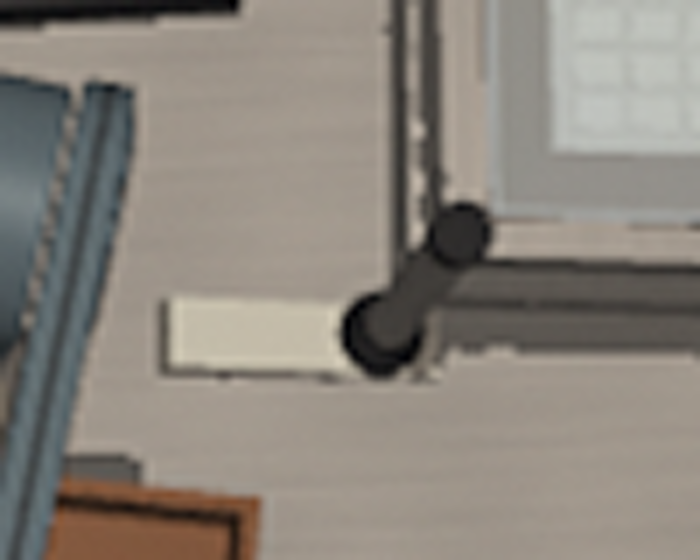

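View pics/scene13.png

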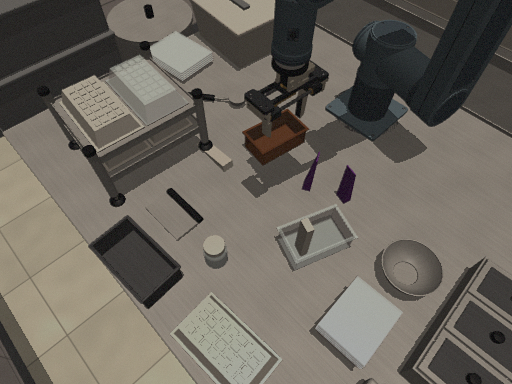

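Run:
```python
from bench import robot
print(robot.hand_in(), robot.current_t())
```

```text
the job is handed in; nothing more can be done
the job is handed in; nothing more can be done
```

The wedge is under the middle of the short foot, jammed and let go, and the job is handed in at about 42 s of the 69 s allowed.

- **What I did:** I took the tapered white wedge out of the clear tub and laid it flat with its sloping face down. I let go, took it again by the thick end and pushed it thin end first along the rack's -y. The tool force reached about 21 N, then I released. Last, I pushed the butt once more with shut fingers to about 16 to 17 N. The wedge crept only a millimetre or so, so it is jammed.
- **Last checks:** The final pictures show the wedge centred under the foot, with its thin end just visible beyond it. The packer is still in the tub, and the purple wedges and other bystanders look unmoved. The arm is clear, with under 1 N on the tool.
- **Not measured directly:** I estimate the lift at about 2 mm from how far the wedge travelled after first contact.
- **What disagreed:** The first force-stop on the butt push tripped early, at about 2 N read afterwards. I finished that push in small steps while watching the force.

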